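# Set the gib screw of a jamb-peg slide

## Task

Beside the gem-cutting lap, push the slide that carries the wooden jamb peg along its bed, its tongue passing under the bridge, until it is fully home against the end stop. Then turn the brass thumbscrew on the bridge clockwise until it seats, back it off a quarter turn for running clearance, and finish still gripping the thumbscrew there, keeping it still as if for someone to lock it. Leave the slide home and do not disturb the pot, the dish or the jar nearby.

Things in the scene. Friction and masses are not known exactly. Their poses are not given: they have to be found in the camera images.
- jamb_bed: Fixed grey iron bed on the bench, plate 110 mm wide (its x) by 370 mm long (its y, from -215 to +155) and 20 mm thick; origin on the bench under the plate, z up. Steel guide walls along y, 36 mm apart inside, tops 44 mm above the bench. The bridge spans the guide at y = +70 mm: 104 mm wide in x, 34 mm in y, flat top 84 mm above the bench, underside 66 mm above the bench, 66 mm clear between its legs. A dark end stop 50 mm high stands at y = +125 to +143 mm.
- peg_slide (a joint): Travel of the slide along the bed's +y, in m: 0 right out, 0.14 fully home with the tongue's nose against the end stop (a hard stop). It starts 75 to 130 mm short of home. It rubs with about 3 N and stays where it is left.
- peg_grip (a point): Point on the axis of the wooden jamb peg, 12 mm below its top. The peg is a square upright post, 18 by 18 mm, sides along the bed's x and y, standing on the slide's block from 49 mm to 111 mm above the bench; this point is 99 mm above the bench. The slide's block is 34 by 56 mm and the steel tongue in front of it (towards the bed's +y) is 30 mm wide, 14 mm thick. The axes are the bed's. At home the peg is 100 mm short of the thumbscrew's axis.
- tongue_nose (a point): Top edge of the tongue's front end, at mid-width, 155 mm ahead of the peg's axis (bed's +y); at home it touches the end stop, beyond the bridge.
- screw (a joint): Angle of the thumbscrew in rad: 0 is seated (a hard stop), growing as it is unscrewed, anticlockwise seen from above; up to 4.0. Starts 0.9 to 2.2 rad short of seated. It turns about a vertical axis against a steady friction of about 0.08 N m and stays where it is left; its height does not change.
- wing_grip (a point): Grip point of the thumbscrew, on its axis, 10 mm below its top (125 mm above the bench). Its brass wing is a flat upright bar, 46 mm long, 11 mm thick, 31 mm high, from 104 to 135 mm above the bench, and turns with the screw; below it are only a 20 mm wide collar and a 28 mm wide boss on top of the bridge. Axes: x along the wing's length, y across its 11 mm thickness, z up.
- dop_pot: Bystander: loose steel pot with a lid, 64 mm across, 68 mm high; origin under its centre.
- stone_dish: Bystander: loose white bowl, 84 mm across, 30 mm high; origin under its centre.
- oil_jar: Bystander: loose jar with a brass cap, 48 mm across, 75 mm high; origin under its centre.

How it is judged:
By the outcome, as a careful person would: the job done as asked, in the order asked, and still so for the second after the job is handed in, while the arm keeps its last pose, push and grip.
It also fails if it takes over 69 s, if anything falls off the work surface, if the arm or the gripper's body presses on something with over 40 N, if the wrist force passes 120 N, or if a joint passes its speed limit or range.

## Robot

A 6-joint arm with a two-finger parallel gripper is mounted at the origin on the work surface. World frame = base frame: x ahead of the robot, y to its left, z up, the work surface at z = 0. Lengths are in m, angles in rad, forces in N, time in s.
With the tool pointing down it reaches from about 0.325 to 0.9 m from the base axis. Payload 6.1 kg.
Tool frame: the origin (TCP) lies at the very end of the fingers, on their centre line; the grasp point (between the pads) lies r.pinch_z behind it (r.pinch_z is the distance from the TCP to the grasp point, in m); z points along the fingers, y is the line along which they close (so a half turn about z gives the same grasp; the last joint's range is limited). The gripper opens to 87 mm and grips with 3 to 60 N. Pads are 19 mm wide; open, the fingers measure 117 mm over their backs; the gripper's body (75 mm by 190 mm) begins 51 mm behind the grasp point.
Start: joints at [1.018, 0.22, 1.526, -0, 1.395, -0.126], TCP at [0.259, 0.569, 0.223] pointing down, gripper open.
Joint ranges: [-2.98, 2.98], [-0.91, 2.08], [0.09, 2.57], [-1.24, 4.39], [0.2, 2.65], [-2.68, 2.68]. Speed limits (rad/s): [2.57, 2.57, 3.01, 3.14, 3.14, 3.14].

## Interface

Orientations are given as a unit quaternion [x, y, z, w].
In Python, from cell import readout, optics, r gives the robot as it stands.
- The arm moves only by the shell command python3 -m creep 'ROWS'. ROWS is JSON, one flat list of numbers, 7 for each row, row after row: the shift along the world's x, y, z in mm, then the turn, a rotation vector about the world's x, y, z in degrees, then the opening, from -1 (shut) to 1 (fully open), so that 0 is half open. A call has 1 to 20 rows; each row shifts and turns the commanded pose from where the row before left it; what a row does not reach is not made up. A row lasts 1/10 s, in which the tool goes at most 50 mm and 8.59 degrees, less where a joint would pass 70% of its speed; a pose out of reach is approached as far as the arm can. A call with a gripper value outside its range is refused whole. The fingers move at their own pace and stop on an object; the grip force is fixed at half the most. Time passes only in rows, so rows that do not move let the fingers close. It gives the time, the measured TCP pose, the force, the opening and the grip force at its end, in the units of the state.
- readout.sense(): the state, without advancing time (a new reading comes with each control period).
- optics.grab_frame(name): name is "scene" or "top"; returns a dict with "color" (400x640x3 uint8, blue, green, red), "fx", "fy", "cx", "cy" (pixels), "k1" (the pictures are not rectified: a ray, as slopes to the right and down, at radius r is drawn at 1 + k1 r^2 times it, then the intrinsics apply), "T" (4x4, takes a point from camera to world coordinates). Camera axes: x right, y up, looking along -z (the intrinsics and any distortion apply to the point x, -y, -z); pixel columns grow to the right and rows downward; lengths in m; the calibration is good to about 2 mm. A picture is of the moment at which its call begins. There is no depth.
- r.hand_in(): hands the job in; it is judged then, once.
The state is a dict: "clock": time; "joint_positions": joint angles; "dq": joint speeds; "joint_torque": joint torques, N m; "tool_pos": TCP position; "orientation": TCP orientation; "contact_force": force on the tool from outside, world axes, zero at the start; "moment": the same for the moment, N m; "width": finger opening in m; "grasp_force": force on a finger pad.
Only numpy, scipy, OpenCV 4.12 (cv2) and the standard library are available. Lean on these libraries where they do the work, as an engineer would, in place of code of your own. Each camera call takes 0.05 s, during which the arm holds its last target. There are 200 camera calls.

## Working session

There is one attempt and no reset: what is moved stays moved. The work goes in short steps, Python scripts to look and compute and a shell command to move; the robot and the scene stay as the last step left them, time stands still between calls to the robot, and variables do not carry over. Pictures are saved under pics/ and viewed, at most 10 in all, crops included, and the job is handed in when it is done.

```bash
mkdir -p pics; ls; python3 - <<'E'
from cell import readout, optics, r
import cv2, numpy as np
print(readout.sense()); print(r.pinch_z)
for n in("scene","top"):
    f=optics.grab_frame(n); cv2.imwrite(f"pics/{n}0.png",f["color"])
    print(n,[f[k] for k in("fx","fy","cx","cy","k1")],np.round(f["T"],4).tolist())
E
```

```text
pics
{'clock': 0.0, 'joint_positions': array([ 1.01785526e+00,  2.21212125e-01,  1.52758477e+00, -5.25402914e-06,
        1.39466793e+00, -1.26113218e-01]), 'dq': array([-0.00045069,  0.00073972, -0.00103241,  0.00049674, -0.00027267,
       -0.00044059]), 'joint_torque': array([-9.69200555e-04, -4.94604528e+01, -3.87378860e+01,  6.99383765e-02,
        5.72971220e-02, -1.62821375e-04]), 'tool_pos': array([0.25843759, 0.56840966, 0.22145985]), 'orientation': array([ 2.11797055e-01,  9.77313221e-01, -8.83507809e-04, -3.09316816e-04]), 'contact_force': array([ 0.01792283, -0.21330447, -2.0238391 ]), 'moment': array([0.02438927, 0.01528459, 0.02045101]), 'grasp_force': 0.0, 'width': 0.08676727247926493}
0.0187
scene [375.5689599241364, 375.5689599241364, 315.5230708540163, 201.92629655355782, -0.03391361375479172] [[-0.6287, -0.6501, 0.4267, 0.8575], [0.7775, -0.536, 0.3289, 0.2365], [0.0149, 0.5386, 0.8424, 0.6376], [0.0, 0.0, 0.0, 1.0]]
top [473.6332794988943, 473.6332794988943, 317.4058542011619, 201.670540674244, -0.08506730258299748] [[-0.0136, 0.9978, -0.0643, 0.5004], [-0.9999, -0.0131, 0.009, 0.0455], [0.0082, 0.0644, 0.9979, 0.9391], [0.0, 0.0, 0.0, 1.0]]
```

View pics/scene0.png

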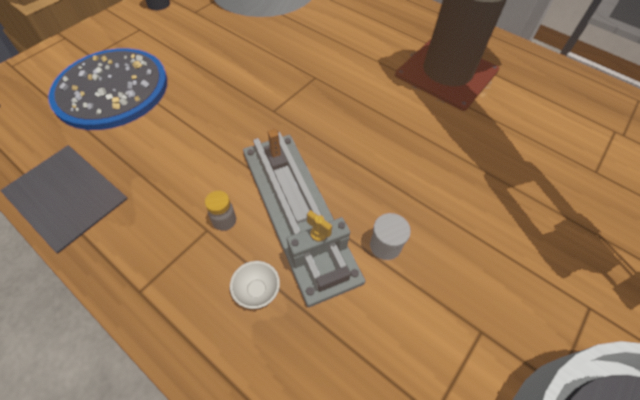

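View pics/top0.png

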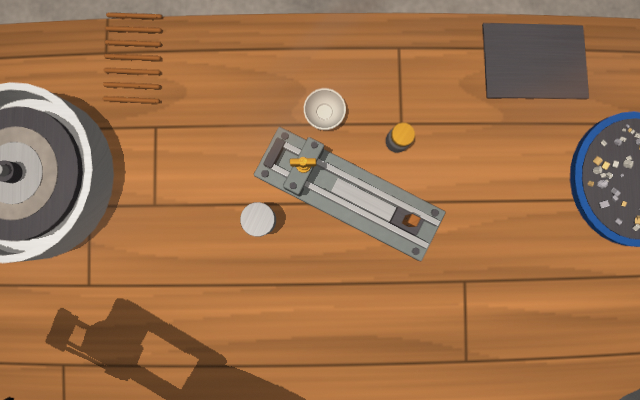

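The top view shows the bed running from the end stop (~(268,150)) to the peg (~(413,219)). The thumbscrew is at ~(303,163), the pot at (258,219), the dish at (325,109) and the jar at (402,135). I'll zoom in to get accurate points.

```bash
cat > h.py <<'E'
from cell import readout, optics, r
import cv2, numpy as np
def w2p(f,P):
    T=np.array(f["T"]); c=(np.atleast_2d(P)-T[:3,3])@T[:3,:3]
    s=np.c_[c[:,0],-c[:,1]]/-c[:,2:]
    s=s*(1+f["k1"]*(s**2).sum(1,keepdims=True))
    return s*[f["fx"],f["fy"]]+[f["cx"],f["cy"]]
def p2w(f,uv,z):
    K=np.array([[f["fx"],0,f["cx"]],[0,f["fy"],f["cy"]],[0,0,1]])
    s=cv2.undistortPoints(np.array(uv,float).reshape(-1,1,2),K,np.array([f["k1"],0,0,0]))[:,0]
    T=np.array(f["T"]); d=np.c_[s[:,0],-s[:,1],-np.ones(len(s))]@T[:3,:3].T
    return T[:3,3]+d*((z-T[2,3])/d[:,2])[:,None]
def crop(f,u,v,w,h,k,fn):
    cv2.imwrite(fn,cv2.resize(f["color"][v:v+h,u:u+w],None,fx=k,fy=k,interpolation=cv2.INTER_CUBIC))
E
python3 - <<'E'
from h import *
f=optics.grab_frame("top"); crop(f,248,122,200,145,4,"pics/c1.png")
f=optics.grab_frame("scene"); crop(f,240,120,130,185,3,"pics/c2.png")
E
```

```text
(no output)
```

View pics/c1.png

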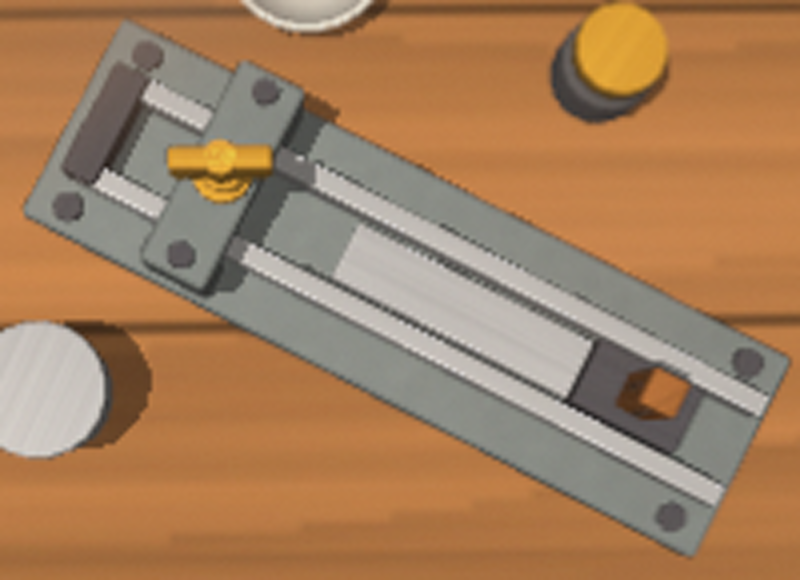

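View pics/c2.png

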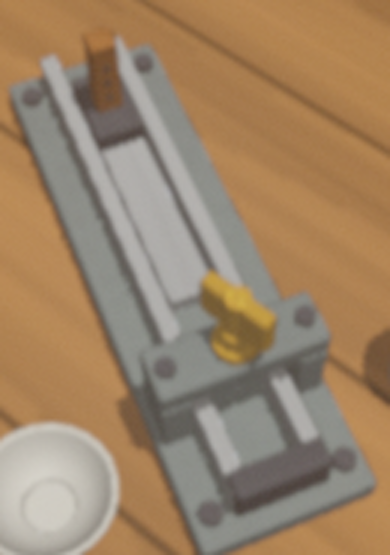

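The crop shows the bed corners at (127,20), (25,210), (690,556) and (790,360), the wing top from (168,158) to (272,158) and the peg top at (665,393). Next I convert these to world positions.

```bash
python3 - <<'E'
from h import *
from scipy.optimize import least_squares
f=optics.grab_frame("top"); g=optics.grab_frame("scene")
C=lambda a:np.array(a,float)/4+[248-.375,122-.375]
c=C([(127,20),(25,210),(690,556),(790,360)])
# bed frame: stop end y=+.155; wide side
W=p2w(f,c,.02); print(np.round(W,4)); print([np.linalg.norm(W[i]-W[i-1]).round(4) for i in range(4)])
dish=[(-1,1)]
B=[]
yv=(W[0]+W[1]-W[2]-W[3])[:2]; th=np.arctan2(yv[1],yv[0])-np.pi/2
ym=yv/np.linalg.norm(yv); cen=W.mean(0)[:2]; o=cen+ym*.03
print("yaw",np.degrees(th),"origin",o,"ydir",ym)
scr=o+ym*.07
wg=p2w(f,C([(168,158),(272,158)]),.135); print("wing",wg.round(4),wg.mean(0),np.linalg.norm(wg[0]-wg[1]),"from bed",scr)
pg=p2w(f,C([(665,393)]),.111)[0]; print("peg",pg,"perp",np.cross(ym,pg[:2]-o),"y",ym@(pg[:2]-o), "short of home", -.03-ym@(pg[:2]-o))
# scene-camera prediction
P=[[*(scr),.135],[*pg[:2],.111]]
print((w2p(g,P)-[240,120])*3, "top", (w2p(f,P)-[248,122])*4)
for n,uv,z in(("pot",(258,219),.068),("jar",(403,134),.075),("dish",(325,109),.03)):
    p=p2w(f,[uv],z)[0]; print(n,p)
E
```

```text
[[ 0.7087  0.1101  0.02  ]
 [ 0.6152  0.1606  0.02  ]
 [ 0.4423 -0.1608  0.02  ]
 [ 0.5368 -0.2127  0.02  ]]
[np.float64(0.3656), np.float64(0.1063), np.float64(0.3649), np.float64(0.1079)]
yaw -28.158791359175428 origin [0.58990671 0.00073388] ydir [0.47191679 0.8816431 ]
wing [[0.6224 0.0848 0.135 ]
 [0.6218 0.0403 0.135 ]] [0.62211529 0.06258852 0.135     ] 0.044501204419086025 from bed [0.62294089 0.06244889]
peg [ 0.51952009 -0.13104246  0.111     ] perp -0.0001315812219495338 y -0.14939633075394354 short of home 0.11939633075394354
[[235.68292548 294.15409887]
 [ 97.88763074  34.58481416]] top [[218.80504946 154.57335471]
 [663.5        391.5       ]]
pot [0.5260531  0.14734297 0.068     ]
jar [ 0.67991862 -0.12292471  0.075     ]
dish [0.74034039 0.01997258 0.03      ]<stdin>:15: DeprecationWarning: Arrays of 2-dimensional vectors are deprecated. Use arrays of 3-dimensional vectors instead. (deprecated in NumPy 2.0)
```

The measurements agree: the wing is 44.5 mm long (46 given), its centre is 1 mm from the bed-derived axis, and the peg is 0.1 mm off the guide line and about 119 mm short of home. I'll move above the peg with the fingers closing along the bed's x (yaw 65.6° to -28.2°).

```bash
python3 -m creep '[13,-35,0,0,0,-4.7,1, 13,-35,0,0,0,-4.7,1, 13,-35,0,0,0,-4.7,1, 13,-35,0,0,0,-4.7,1, 13,-35,0,0,0,-4.7,1, 13,-35,0,0,0,-4.7,1, 13,-35,0,0,0,-4.7,1, 13,-35,0,0,0,-4.7,1, 13,-35,0,0,0,-4.7,1, 13,-35,0,0,0,-4.7,1, 13,-35,0,0,0,-4.7,1, 13,-35,0,0,0,-4.7,1, 13,-35,0,0,0,-4.7,1, 13,-35,0,0,0,-4.7,1, 13,-35,0,0,0,-4.7,1, 13,-35,0,0,0,-4.7,1, 13,-35,0,0,0,-4.7,1, 13,-35,0,0,0,-4.7,1, 13,-35,0,0,0,-4.7,1, 13,-35,0,0,0,-4.7,1]'
python3 -m creep '[0,0,0,0,0,0,1,0,0,0,0,0,0,1,0,0,0,0,0,0,1]'
cat >> h.py <<'E'
from scipy.spatial.transform import Rotation as R
def st():
    s=readout.sense(); y=R.from_quat(s["orientation"]).as_matrix()
    print("t",round(s["clock"],2),"p",s["tool_pos"].round(4),"yaw",np.degrees(np.arctan2(y[1,1],y[0,1])).round(2),"z",y[:,2].round(3),"F",s["contact_force"].round(1),"M",s["moment"].round(2),"w",round(s["width"],4),"g",round(s["grasp_force"],1),"q6",s["joint_positions"][5].round(3))
    return s
E
python3 -c "from h import *;st()"
```

```text
clock: 2.3
tool_pos: [0.5191, -0.1327, 0.2226]
orientation: [0.86, 0.51, 0.0, 0.0]
contact_force: [0.4, 0.7, 0.7]
width: 0.087
grasp_force: 0.0
clock: 2.6
tool_pos: [0.5184, -0.1302, 0.2224]
orientation: [0.859, 0.512, -0.0, -0.0]
contact_force: [-0.7, 0.2, -0.0]
width: 0.0872
grasp_force: 0.0
t 2.6 p [ 0.5184 -0.1302  0.2224] yaw -28.39 z [-0.001  0.001 -1.   ] F [-0.7  0.2 -0. ] M [-0.12  0.1  -0.07] w 0.0872 g 0.0 q6 0.101
```

```bash
python3 -m creep '[1,-1,-20,0,0,0,1, 0,0,-20,0,0,0,1, 0,0,-20,0,0,0,1, 0,0,-20,0,0,0,1, 0,0,-20,0,0,0,1, 0,0,-20,0,0,0,1, 0,0,-15,0,0,0,1, 0,0,-6,0,0,0,1, 0,0,0,0,0,0,1, 0,0,0,0,0,0,1]'
python3 - <<'E'
from h import *
st();f=optics.grab_frame("scene"); crop(f,220,80,150,200,3,"pics/c3.png")
E
```

```text
clock: 3.6
tool_pos: [0.5203, -0.132, 0.0824]
orientation: [0.859, 0.512, 0.0, 0.0]
contact_force: [0.2, -1.1, 0.2]
width: 0.0871
grasp_force: 0.0
t 3.6 p [ 0.5203 -0.132   0.0824] yaw -28.43 z [ 0.001 -0.    -1.   ] F [ 0.2 -1.1  0.2] M [-0.09  0.12  0.  ] w 0.0871 g 0.0 q6 0.101
```

View pics/c3.png

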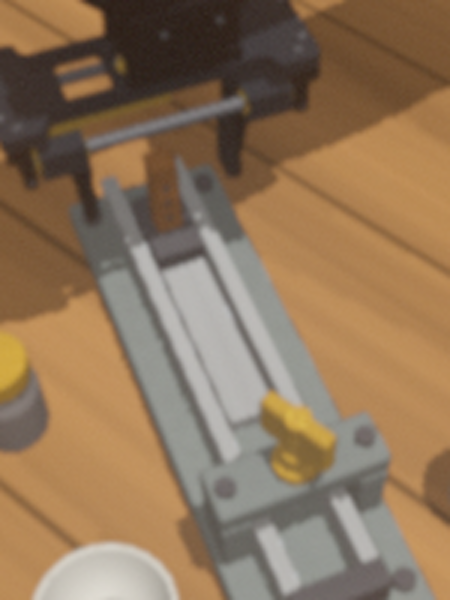

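The fingers straddle the peg at crop (165,190), with free space on both sides. Now I close.

```bash
python3 -m creep '[0,0,0,0,0,0,-1,0,0,0,0,0,0,-1,0,0,0,0,0,0,-1,0,0,0,0,0,0,-1,0,0,0,0,0,0,-1,0,0,0,0,0,0,-1,0,0,0,0,0,0,-1,0,0,0,0,0,0,-1,0,0,0,0,0,0,-1,0,0,0,0,0,0,-1]'
python3 -c "from h import *;st()"
```

```text
clock: 4.65
tool_pos: [0.5191, -0.1318, 0.0815]
orientation: [0.859, 0.512, -0.0, -0.001]
contact_force: [-3.4, 1.0, 1.9]
width: 0.0179
grasp_force: 30.0
t 4.65 p [ 0.5191 -0.1318  0.0815] yaw -28.44 z [-0.001  0.001 -1.   ] F [-3.4  1.   1.9] M [0.15 0.58 0.14] w 0.0179 g 30.0 q6 0.1
```

Gripped, with an opening of 17.9 mm. I push 105 mm along the bed's +y, (3.3, 6.17) mm per row.

```bash
python3 -m creep '[3.3,6.17,0,0,0,0,-1,3.3,6.17,0,0,0,0,-1,3.3,6.17,0,0,0,0,-1,3.3,6.17,0,0,0,0,-1,3.3,6.17,0,0,0,0,-1,3.3,6.17,0,0,0,0,-1,3.3,6.17,0,0,0,0,-1,3.3,6.17,0,0,0,0,-1,3.3,6.17,0,0,0,0,-1,3.3,6.17,0,0,0,0,-1,3.3,6.17,0,0,0,0,-1,3.3,6.17,0,0,0,0,-1,3.3,6.17,0,0,0,0,-1,3.3,6.17,0,0,0,0,-1,3.3,6.17,0,0,0,0,-1]'
python3 -c "from h import *;st()"
python3 -m creep '[0.94,1.76,0,0,0,0,-1,0.94,1.76,0,0,0,0,-1,0.94,1.76,0,0,0,0,-1,0.94,1.76,0,0,0,0,-1,0,0,0,0,0,0,-1]'
python3 -c "from h import *;st()"
```

```text
clock: 6.15
tool_pos: [0.5682, -0.0393, 0.0814]
orientation: [0.859, 0.512, -0.001, -0.001]
contact_force: [-6.2, -0.9, 4.4]
width: 0.0177
grasp_force: 30.0
t 6.15 p [ 0.5682 -0.0393  0.0814] yaw -28.43 z [-0.003 -0.    -1.   ] F [-6.2 -0.9  4.4] M [-0.24  1.02  0.15] w 0.0177 g 30.0 q6 0.29
clock: 6.65
tool_pos: [0.5721, -0.0321, 0.0815]
orientation: [0.859, 0.512, -0.001, -0.001]
contact_force: [-5.9, 0.5, 4.0]
width: 0.0176
grasp_force: 30.0
t 6.65 p [ 0.5721 -0.0321  0.0815] yaw -28.42 z [-0.002  0.    -1.   ] F [-5.9  0.5  4. ] M [0.05 0.95 0.13] w 0.0176 g 30.0 q6 0.303
```

```bash
for i in 1 2 3; do python3 -c "from h import *;st()"; [ $i = 1 ] && python3 -m creep '[0.94,1.76,0,0,0,0,-1,0.94,1.76,0,0,0,0,-1,0,0,0,0,0,0,-1]' >/dev/null; [ $i = 2 ] && python3 -m creep '[0.94,1.76,0,0,0,0,-1,0,0,0,0,0,0,-1]'>/dev/null; done
```

```text
t 6.65 p [ 0.5721 -0.0321  0.0815] yaw -28.42 z [-0.002  0.    -1.   ] F [-5.9  0.5  4. ] M [0.05 0.95 0.13] w 0.0176 g 30.0 q6 0.303
t 6.95 p [ 0.5739 -0.0286  0.0815] yaw -28.43 z [-0.002  0.    -1.   ] F [-5.5  0.4  3.8] M [0.04 0.93 0.14] w 0.0176 g 30.0 q6 0.309
t 7.15 p [ 0.5748 -0.0269  0.0815] yaw -28.43 z [-0.002  0.    -1.   ] F [-4.8  0.3  4.1] M [0.08 1.01 0.17] w 0.0179 g 30.0 q6 0.313
```

```bash
python3 -m creep '[0.94,1.76,0,0,0,0,-1,0,0,0,0,0,0,-1]' >/dev/null; python3 -c "from h import *;st()"; python3 -m creep '[0.94,1.76,0,0,0,0,-1,0,0,0,0,0,0,-1]'>/dev/null;python3 -c "from h import *;st()"
```

```text
t 7.35 p [ 0.5753 -0.0259  0.0814] yaw -28.42 z [-0.003 -0.001 -1.   ] F [-8.2 -2.7  5.5] M [-0.41  1.22  0.14] w 0.0178 g 30.0 q6 0.316
t 7.55 p [ 0.5754 -0.0258  0.0814] yaw -28.41 z [-0.006 -0.004 -1.   ] F [-12.1  -8.7   8.3] M [-1.38  1.9   0.19] w 0.0174 g 30.0 q6 0.319
```

The TCP stopped advancing while the force rose to about 13 N along the bed, after about 120 mm of travel, so the slide is home. The measured home peg plus 100 mm gives the screw at (0.6226, 0.0624), which matches. I release, lift and move over the screw with yaw +28.4°.

```bash
python3 -m creep '[0,0,0,0,0,0,0.3,0,0,0,0,0,0,0.3,0,0,0,0,0,0,0.3,0,0,0,0,0,0,0.3,0,0,0,0,0,0,0.3,0,0,20,0,0,0,0.3,0,0,25,0,0,0,0.3,0,0,25,0,0,0,0.3,0,0,25,0,0,0,0.3,0,0,15,0,0,0,0.3,9,17,0,0,0,5.7,0.3,9,17,0,0,0,5.7,0.3,9,17,0,0,0,5.7,0.3,9,17,0,0,0,5.7,0.3,9,17,0,0,0,5.7,0.3,0,0,0,0,0,0,0.3,0,0,0,0,0,0,0.3]'
python3 - <<'E'
from h import *
st();f=optics.grab_frame("scene"); crop(f,220,80,150,200,3,"pics/c4.png")
E
```

```text
clock: 9.25
tool_pos: [0.6223, 0.0614, 0.1909]
orientation: [0.707, 0.707, -0.001, -0.0]
contact_force: [0.2, 0.1, -0.3]
width: 0.0563
grasp_force: 0.0
t 9.25 p [0.6223 0.0614 0.1909] yaw -0.02 z [-0.001 -0.    -1.   ] F [ 0.2  0.1 -0.3] M [-0.09  0.1  -0.05] w 0.0563 g 0.0 q6 -0.027
```

View pics/c4.png

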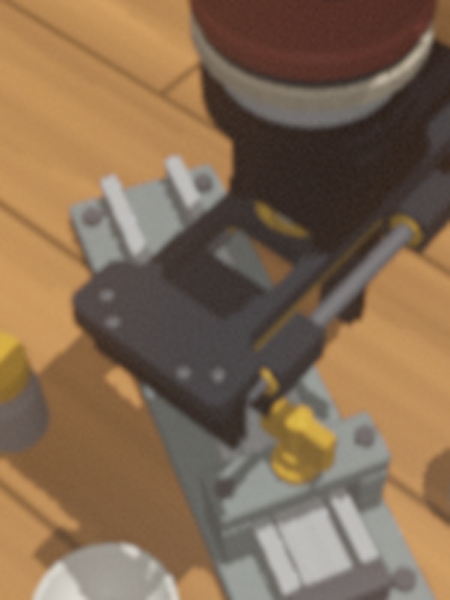

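The tongue now reaches the stop beyond the bridge, so the slide is home. The fingers straddle the wing at crop (300,430). I descend 83 mm to TCP z of about 0.108 and close.

```bash
python3 -m creep '[0,1,-20,0,0,0,0.3,0,0,-20,0,0,0,0.3,0,0,-20,0,0,0,0.3,0,0,-15,0,0,0,0.3,0,0,-8,0,0,0,0.3,0,0,0,0,0,0,0.3,0,0,0,0,0,0,-1,0,0,0,0,0,0,-1,0,0,0,0,0,0,-1,0,0,0,0,0,0,-1,0,0,0,0,0,0,-1,0,0,0,0,0,0,-1,0,0,0,0,0,0,-1,0,0,0,0,0,0,-1,0,0,0,0,0,0,-1]'
python3 -c "from h import *;st()"
```

```text
clock: 10.8
tool_pos: [0.623, 0.0623, 0.1086]
orientation: [0.707, 0.707, 0.0, 0.0]
contact_force: [2.0, -0.1, -0.4]
width: 0.0109
grasp_force: 30.0
t 10.8 p [0.623  0.0623 0.1086] yaw 0.04 z [ 0.001  0.    -1.   ] F [ 2.  -0.1 -0.4] M [-0.06 -0.3  -0.04] w 0.0109 g 30.0 q6 -0.027
```

```bash
python3 -m creep '[0,0,0,0,0,-5,-1,0,0,0,0,0,-5,-1,0,0,0,0,0,-5,-1,0,0,0,0,0,-5,-1,0,0,0,0,0,-5,-1,0,0,0,0,0,-5,-1,0,0,0,0,0,-5,-1,0,0,0,0,0,-5,-1,0,0,0,0,0,-5,-1,0,0,0,0,0,0,-1]' >/dev/null
python3 -c "from h import *;st()"
python3 -m creep '[0,0,0,0,0,-2,-1,0,0,0,0,0,-2,-1,0,0,0,0,0,-2,-1,0,0,0,0,0,0,-1]'>/dev/null
python3 -c "from h import *;st()"
```

```text
t 11.8 p [0.6219 0.0628 0.1086] yaw -44.99 z [-0.002  0.001 -1.   ] F [-3.3  2.1  3.2] M [ 0.24  0.63 -0.11] w 0.0109 g 30.0 q6 0.759
t 12.2 p [0.6219 0.0629 0.1086] yaw -50.83 z [-0.002  0.001 -1.   ] F [-4.9  2.5  4.4] M [ 0.4   0.95 -0.02] w 0.0109 g 30.0 q6 0.861
```

```bash

python3 -m creep '[0,0,0,0,0,-2,-1,0,0,0,0,0,-2,-1,0,0,0,0,0,0,-1]'>/dev/null; python3 -c "from h import *;st()"
python3 -m creep '[0,0,0,0,0,-2,-1,0,0,0,0,0,-2,-1,0,0,0,0,0,0,-1]'>/dev/null; python3 -c "from h import *;st()"
python3 -m creep '[0,0,0,0,0,-2,-1,0,0,0,0,0,-2,-1,0,0,0,0,0,0,-1]'>/dev/null; python3 -c "from h import *;st()"
```

```text
t 12.5 p [0.6218 0.063  0.1086] yaw -54.83 z [-0.002  0.001 -1.   ] F [-5.8  3.2  4.7] M [ 0.43  0.97 -0.01] w 0.0107 g 30.0 q6 0.931
t 12.8 p [0.6217 0.0631 0.1086] yaw -58.83 z [-0.002  0.001 -1.   ] F [-5.5  3.2  5.5] M [0.51 1.   0.02] w 0.011 g 30.0 q6 1.001
t 13.1 p [0.6217 0.0631 0.1086] yaw -62.83 z [-0.002  0.001 -1.   ] F [-6.1  3.   5.5] M [ 0.5   1.03 -0.05] w 0.0109 g 30.0 q6 1.071
```

```bash

python3 -m creep '[-0.8,0.4,0,0,0,-2,-1,0,0,0,0,0,-2,-1,0,0,0,0,0,0,-1]'>/dev/null; python3 -c "from h import *;st()"
python3 -m creep '[0,0,0,0,0,-2,-1,0,0,0,0,0,-2,-1,0,0,0,0,0,0,-1]'>/dev/null; python3 -c "from h import *;st()"
python3 -m creep '[0,0,0,0,0,-2,-1,0,0,0,0,0,-2,-1,0,0,0,0,0,0,-1]'>/dev/null; python3 -c "from h import *;st()"
```

```text
t 13.4 p [0.6216 0.0632 0.1086] yaw -66.83 z [-0.001  0.001 -1.   ] F [-3.   3.1  3.4] M [ 0.5   0.73 -0.1 ] w 0.0106 g 30.0 q6 1.141
t 13.7 p [0.6215 0.0634 0.1086] yaw -70.83 z [-0.001  0.001 -1.   ] F [-3.1  3.8  3.2] M [ 0.63  0.69 -0.04] w 0.0109 g 30.0 q6 1.211
t 14.0 p [0.6215 0.0635 0.1086] yaw -74.83 z [-0.001  0.001 -1.   ] F [-3.6  4.2  3.8] M [ 0.72  0.7  -0.04] w 0.0109 g 30.0 q6 1.281
```

```bash

python3 -m creep '[0,0,0,0,0,-2,-1,0,0,0,0,0,-2,-1,0,0,0,0,0,0,-1]'>/dev/null; python3 -c "from h import *;st()"
python3 -m creep '[0,0,0,0,0,-2,-1,0,0,0,0,0,-2,-1,0,0,0,0,0,0,-1]'>/dev/null; python3 -c "from h import *;st()"
python3 -m creep '[0,0,0,0,0,-2,-1,0,0,0,0,0,-2,-1,0,0,0,0,0,0,-1]'>/dev/null; python3 -c "from h import *;st()"
```

```text
t 14.3 p [0.6215 0.0636 0.1086] yaw -78.83 z [-0.001  0.001 -1.   ] F [-3.1  5.4  3.3] M [ 0.75  0.78 -0.06] w 0.0106 g 30.0 q6 1.35
t 14.6 p [0.6215 0.0637 0.1086] yaw -82.83 z [-0.001  0.001 -1.   ] F [-3.   4.4  3.9] M [ 0.81  0.72 -0.03] w 0.011 g 30.0 q6 1.42
t 14.9 p [0.6214 0.0637 0.1086] yaw -86.74 z [-0.001  0.001 -1.   ] F [-3.7  5.3  3.5] M [0.85 0.79 0.71] w 0.0113 g 31.1 q6 1.489
```

```bash

python3 -m creep '[0,0,0,0,0,-1,-1,0,0,0,0,0,0,-1]'>/dev/null; python3 -c "from h import *;st()"
python3 -m creep '[0,0,0,0,0,1,-1,0,0,0,0,0,0,-1]'>/dev/null; python3 -c "from h import *;st()"
python3 -m creep '[0,0,0,0,0,1,-1,0,0,0,0,0,0,-1]'>/dev/null; python3 -c "from h import *;st()"
python3 -m creep '[0,0,0,0,0,1,-1,0,0,0,0,0,0,-1]'>/dev/null; python3 -c "from h import *;st()"
```

```text
t 15.1 p [0.6213 0.0637 0.1086] yaw -87.71 z [-0.001  0.001 -1.   ] F [-4.8  5.4  4.1] M [0.79 0.89 0.75] w 0.0118 g 31.4 q6 1.506
t 15.3 p [0.6213 0.0637 0.1086] yaw -86.67 z [-0.001  0.001 -1.   ] F [-4.   4.8  3.6] M [0.85 0.87 0.62] w 0.0113 g 30.6 q6 1.488
t 15.5 p [0.6213 0.0637 0.1086] yaw -85.69 z [-0.001  0.001 -1.   ] F [-3.7  4.5  2.8] M [0.8  0.84 0.44] w 0.0113 g 30.1 q6 1.47
t 15.7 p [0.6213 0.0637 0.1086] yaw -84.71 z [-0.001  0.001 -1.   ] F [-4.2  4.5  4.1] M [0.82 0.93 0.31] w 0.0111 g 29.9 q6 1.453
```

The thumbscrew seated at yaw of about -83.5°, where the moment jumped to 0.7 N m. I back off a quarter turn to yaw of about +7°.

```bash
python3 -m creep '[0,0,0,0,0,5,-1,0,0,0,0,0,5,-1,0,0,0,0,0,5,-1,0,0,0,0,0,5,-1,0,0,0,0,0,5,-1,0,0,0,0,0,5,-1,0,0,0,0,0,5,-1,0,0,0,0,0,5,-1,0,0,0,0,0,5,-1,0,0,0,0,0,5,-1,0,0,0,0,0,5,-1,0,0,0,0,0,5,-1,0,0,0,0,0,5,-1,0,0,0,0,0,5,-1,0,0,0,0,0,5,-1,0,0,0,0,0,5,-1,0,0,0,0,0,5,-1,0,0,0,0,0,5,-1,0,0,0,0,0,2,-1,0,0,0,0,0,0,-1]'>/dev/null
python3 - <<'E'
from h import *
st();f=optics.grab_frame("scene"); crop(f,190,80,250,230,3,"pics/c5.png")
cv2.imwrite("pics/t5.png",optics.grab_frame("top")["color"]);st()
E
```

```text
t 17.7 p [0.6232 0.0622 0.1086] yaw 7.18 z [ 0.003 -0.001 -1.   ] F [ 4.9  0.2 -2.8] M [-0.03 -0.75  0.03] w 0.0109 g 29.9 q6 -0.151
t 17.8 p [0.6232 0.0622 0.1086] yaw 7.06 z [ 0.003 -0.001 -1.   ] F [ 6.5 -0.2 -3. ] M [ 0.02 -0.9   0.08] w 0.0112 g 29.9 q6 -0.149
```

View pics/c5.png

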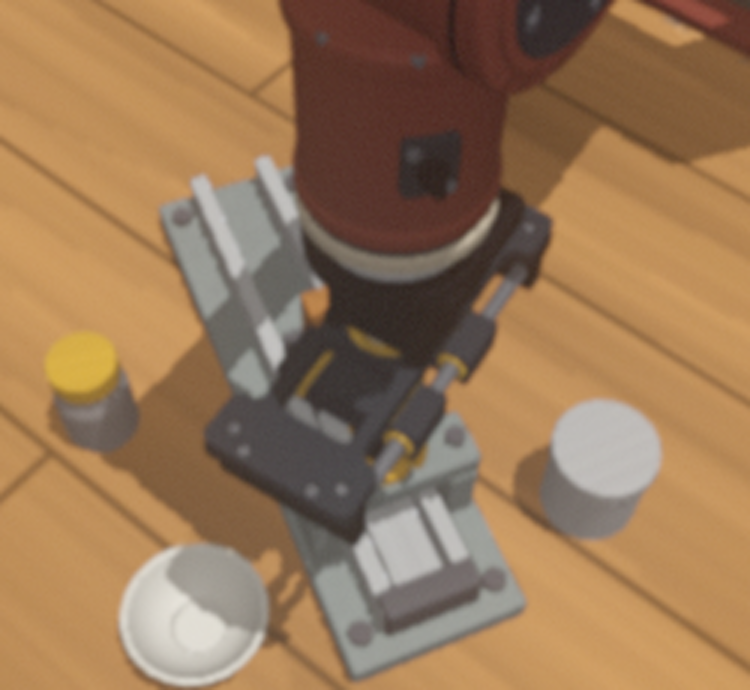

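The tongue touches the end stop at (430,590), the pot, dish and jar are where they were, and the wing is still gripped. I let it settle, check, and hand in.

```bash
python3 -m creep '[0.8,0,0,0,0,0,-1,0,0,0,0,0,0,-1,0,0,0,0,0,0,-1,0,0,0,0,0,0,-1,0,0,0,0,0,0,-1]'>/dev/null
python3 -c "
from h import *
st();print(r.hand_in())"
```

```text
t 18.3 p [0.6232 0.0622 0.1086] yaw 7.04 z [ 0.001 -0.001 -1.   ] F [ 5.2 -2.6 -1. ] M [-0.39 -0.82  0.09] w 0.0109 g 29.9 q6 -0.149
the job is handed in; nothing more can be done
None
```

I handed the job in at 18.3 s with the slide home against its end stop, and the thumbscrew seated, backed off about a quarter turn (90° ± 1–2°) and still gripped; the pot, dish and jar looked undisturbed, and no verdict came back.

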